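# Index the vial carousel to its empty socket and lock it there

### The job

Get the vial carousel ready for loading: turn it until its one empty socket stands in line with the lock post, push the lock's spring plunger down through the rim slot there, and while it is held down slide the keeper fully across so that the plunger stays trapped when you let go. Do not knock over the spare vial or the blue-capped bottle standing nearby.

Things in the scene. Friction and masses are not known exactly. Their poses are not given: they have to be found in the camera images.
- carousel_stand: Fixed stand, right of the bench's tall steel water bath (313 mm high: reach over it): grey round base 200 mm across, aluminium lock post and bracket on its -x side. Origin on the carousel's axis at bench level, z up. Offsets: in its frame, mm. The bracket (x -130 to -65, y -35 to +43, top z 54, keeper guides to 62.5) overhangs the carousel's rim. Plunger axis: x -84, y 0.
- carousel (a joint): Angle of the carousel, rad, + counter-clockwise from above; light friction (0.03 N m), stays where left. At 0 the empty socket and its rim slot are in line with the lock, under the plunger. Starts 0.45 to 1.3: turn it clockwise to 0 and check it (a grip may slip a little). A slot up to 4 mm (0.05 rad) off is centred by the plunger's tapered nose; between slots the plunger stops after about 2 mm.
- handle_grip (a point): Centre of the black T-handle on the carousel's hub, on its axis at z 97. The bar is 60 mm long, 12 thick, 20 high (z 87 to 107), above the vial caps (z 84); grip it across its thickness from above or push it. Turns with the carousel: the point's x axis runs along the bar, -x towards the empty socket.
- empty_socket (a point): Centre of the mouth of the one empty socket, z 52, 50 mm from the axis, on the aluminium disc (184 mm across, top z 34). Eight sockets (25 mm across, 18 high) stand every 45 degrees; the other seven hold a 21 mm vial each, fast in place. In the rim outside each socket is an open slot, 14 mm wide.
- plunger (a joint): How far the spring plunger is pressed down, m: 0 up, 0.017 at its stop; 4 N to start, 12 N at the stop, springs back up when let go. Pressed less than 0.013, its thick square stem (18 x 14 mm) blocks the keeper; from 0.013 to 0.017 its 8 mm neck is level with the keeper's fork, which can then pass. Trapped, it rests at about 0.013.
- plunger_top (a point): Centre of the top face of the plunger's dark ribbed thumb pad: 26 mm along stand x, 30 along stand y, 9 thick. Moves with the plunger: stand x -84, y 0, z 85.5 when up, z 68.5 at the stop.
- keeper (a joint): How far the keeper is slid along the stand's +y, m: 0 to 0.002 open at the start, 0.016 fully across. A flat steel fork in the guides under the thumb pad; friction about 1.2 N, stays where left. After 3 mm its tines meet the plunger: they pass over the stem's shoulder if it is pressed, else are stopped by it. From about 8 mm the plunger is held.
- keeper_tab (a point): Centre of the pushed face (facing the thumb pad, stand -y) of the keeper's upright tab, 24 mm wide along x, 5 thick, z 56 to 86; point at x -84, z 77, y +18 when open (3 mm beyond the pad's edge), +34 fully across. A fingertip that holds the pad down and is then drawn along stand +y over the pad meets the tab and takes the keeper along.
- spare_vial: Loose closed sample vial standing on the bench, 21 mm across, 49 mm high; origin at the centre of its underside. Only to be left standing.
- blue_cap_bottle: Loose bottle with a blue cap standing on the bench, 56 mm across, 101 mm high; origin at the centre of its underside. Only to be left standing.
There are look-alikes about, which are no part of the job. Leave any purple look-alike of the blue_cap_bottle alone.

How it is judged:
By the outcome, as a careful person would: the job done as asked, in the order asked, and still so for the second after the job is handed in, with the robot touching nothing.
It also fails if it takes over 54 s, if anything falls off the work surface, if the arm or the gripper's body presses on something with over 40 N, if the wrist force passes 120 N, or if a joint passes its speed limit or range.

### The arm

A 6-joint arm with a two-finger parallel gripper is mounted at the origin on a cart in front of the work surface, level with it; the furniture and walls round the work are solid. World frame = base frame: x ahead of the robot, y to its left, z up, the work surface at z = 0. Lengths are in m, angles in rad, forces in N, time in s.
With the tool pointing down it reaches from about 0.325 to 0.775 m from the base axis. Payload 5.5 kg.
Tool frame: the origin (TCP) lies at the very end of the fingers, on their centre line; the grasp point (between the pads) lies 19 mm behind it (arm.pinch_z is the distance from the TCP to the grasp point, in m); z points along the fingers, x is the direction in which the jaws open and shut, and the axes are right-handed (so a half turn about z gives the same grasp; the last joint's range is limited). The gripper opens to 88 mm and grips with 3 to 60 N. Pads are 20 mm wide; open, the fingers measure 115 mm over their backs; the gripper's body (75 mm by 178 mm) begins 61 mm behind the grasp point.
Start: joints at [1.225, 0.091, 1.231, -0, 1.82, -0.057], TCP at [0.171, 0.575, 0.223] pointing down, gripper open.
Joint ranges: [-2.87, 2.87], [-0.86, 2.18], [0.17, 2.46], [-1.51, 4.65], [0.06, 2.69], [-2.65, 2.65]. Speed limits (rad/s): [2.57, 2.57, 3.01, 3.14, 3.14, 3.14].

### API

Orientations are given as [roll, pitch, yaw] about the fixed x, y, z axes, in that order (R = Rz(yaw) Ry(pitch) Rx(roll)).
In Python, from cell import arm gives the robot as it stands.
- The arm moves only by the tool servo_tool, never from a script. Its argument "moves" is a list of rows, each a list of 2 entries, a list of its own where there are three numbers: the shift along the tool's x, y, z in m, then the turn about the tool's z in rad. A call has exactly 8 rows; each row is the pose to reach, as a shift and turn from the pose commanded when the call began, along the tool's axes at that moment; what a row does not reach only later rows make up. A row lasts 1/8 s, in which the tool goes at most 62.5 mm and 10.7 degrees, less where a joint would pass 70% of its speed; a pose out of reach is approached as far as the arm can. A call with a gripper value outside its range is refused whole. "hand" is the closure in counts, from 0 (fully open) to 255 (shut), set as the call begins (left out, the last holds). The fingers move at their own pace and stop on an object; "grip_force" is the grip in N (left out, the last holds). Time passes only in rows, so rows that repeat a pose let the fingers close, or fill a call up. It gives the time, the measured TCP pose, the force and the opening at its end, in the units of the state.
- arm.sense(): the state, without advancing time (a new reading comes with each control period).
- arm.read_camera(name): name is "scene" or "top" or "wrist"; returns a dict with "image" (400x640x3 uint8, red, green, blue), "camera_matrix" (3x3 intrinsics, pixels), "world_from_camera" (4x4, takes a point from camera to world coordinates); the wrist camera has in their place "T_tool_cam" (4x4, takes a point from camera to tool coordinates, whose origin is the TCP and whose axes are the tool frame's). Camera axes: x right, y down, z forward; pixel columns grow to the right and rows downward; lengths in m; the calibration is good to about 2 mm. A picture is of the moment at which its call begins: read the wrist's pose just before it. There is no depth.
- arm.finish_job(): hands the job in, once; it reports no verdict.
The state is a dict: "t": time; "joints": joint angles; "joint_vel": joint speeds; "joint_efforts": joint torques, N m; "ee_pos": TCP position; "ee_rot": TCP orientation; "force": force on the tool from outside, world axes, zero at the start; "wrist_torque": the same for the moment, N m; "gripper_width": finger opening in m.
Only numpy, scipy, OpenCV 4.12 (cv2) and the standard library are available. Lean on these libraries where they do the work, as an engineer would, in place of code of your own. Each camera call takes 0.05 s, during which the arm holds its last target.

## Working session

There is one attempt and no reset: what is moved stays moved. The work goes in short steps, Python scripts to look and compute and a tool call to move; the robot and the scene stay as the last step left them, time stands still between calls to the robot, and variables do not carry over. Pictures are saved under pics/ and viewed, and the job is handed in when it is done.

Besides the shell and the picture viewer there is one more tool, called after ">>>" as name(argument=value, ...), one argument or row to a line, values as JSON. servo_tool: Moves the arm, as the interface text tells. Its arguments: {"type":"object","properties":{"moves":{"type":"array","items":{"type":"array"}},"hand":{"type":"number"},"grip_force":{"type":"number"}},"required":["moves"]}

```bash
mkdir -p pics; ls; cat > h.py <<'E'
import numpy as np,cv2
from cell import arm
def snap(n,f):
    s=arm.sense(); r=arm.read_camera(n); cv2.imwrite('pics/'+f,r['image'][:,:,::-1]); return s,r
def ray(r,T,u,v):
    K=np.array(r['camera_matrix']);d=T[:3,:3]@np.linalg.solve(K,[u,v,1.]);return T[:3,3],d
def plane(r,T,u,v,z):
    o,d=ray(r,T,u,v);return o+d*(z-o[2])/d[2]
def proj(r,T,p):
    K=np.array(r['camera_matrix']);c=np.linalg.inv(T)@np.append(p,1);q=K@c[:3];return q[:2]/q[2]
E
python3 - <<'E'
from h import *
for n in('scene','top','wrist'):
    s,r=snap(n,n+'1.png')
    print(n,np.round(r.get('world_from_camera',r.get('T_tool_cam')),3).tolist(),np.round(r['camera_matrix'],1).tolist())
print(s)
E
```

```text
pics
scene [[-0.86, -0.401, 0.314, 0.106], [-0.509, 0.656, -0.557, 0.351], [0.018, -0.639, -0.769, 1.075], [0.0, 0.0, 0.0, 1.0]] [[466.5, 0.0, 327.5], [0.0, 466.5, 199.7], [0.0, 0.0, 1.0]]
top [[-0.029, -0.996, 0.085, 0.399], [-1.0, 0.029, -0.006, -0.346], [0.004, -0.085, -0.996, 1.498], [0.0, 0.0, 0.0, 1.0]] [[496.7, 0.0, 318.8], [0.0, 496.7, 196.1], [0.0, 0.0, 1.0]]
wrist [[1.0, -0.001, 0.0, 0.0], [0.001, 0.961, 0.278, -0.078], [-0.001, -0.278, 0.961, -0.163], [0.0, 0.0, 0.0, 1.0]] [[335.8, 0.0, 319.8], [0.0, 335.8, 202.9], [0.0, 0.0, 1.0]]
{'t': 0.1, 'joints': array([ 1.22530403e+00,  9.17423564e-02,  1.23172496e+00,  2.41329896e-05,
        1.81979595e+00, -5.66656077e-02]), 'joint_vel': array([-0.00015358, -0.00169336, -0.00244551,  0.00122774, -0.00069317,
        0.00095621]), 'joint_efforts': array([ 2.55506013e-03, -4.47855592e+01, -4.07568991e+01,  7.00650900e-02,
        2.84162618e-02, -8.67237009e-05]), 'ee_pos': array([0.17078385, 0.57491362, 0.2216675 ]), 'ee_rot': array([-3.14147468e+00,  1.66660895e-03,  1.28197566e+00]), 'force': array([0.20039434, 0.23631665, 0.1153958 ]), 'wrist_torque': array([ 0.04693894, -0.06958647, -0.01131857]), 'gripper_width': 0.0875511619523835}
```

View pics/scene1.png

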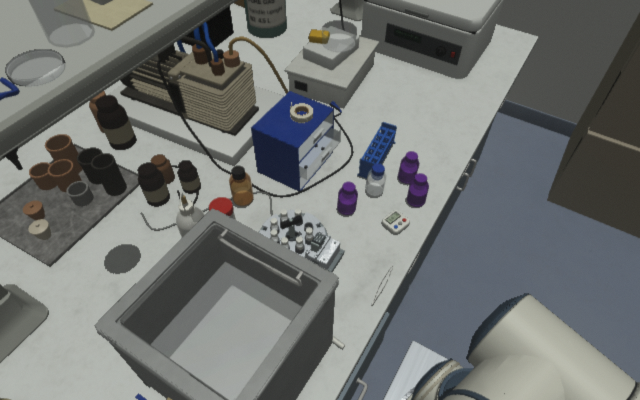

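View pics/top1.png

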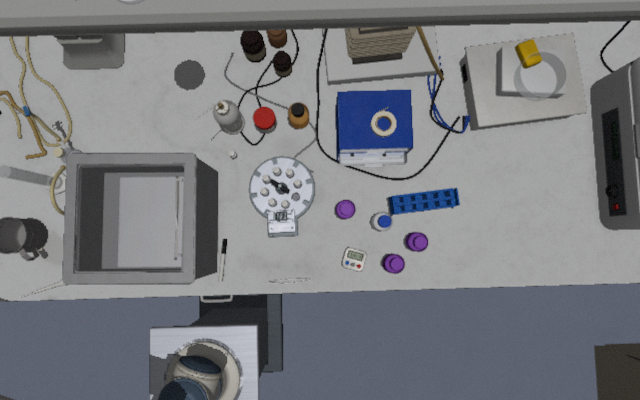

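View pics/wrist1.png

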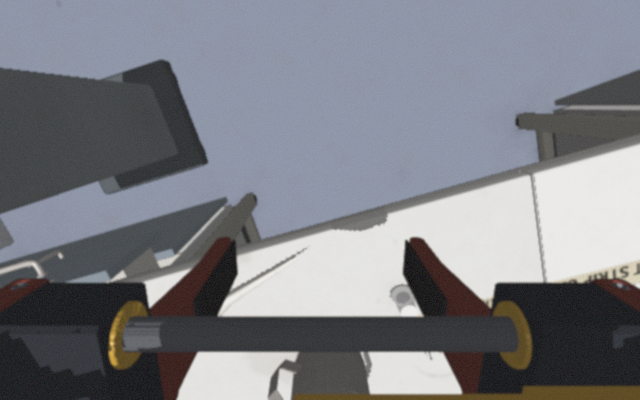

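```bash
python3 - <<'E'
import cv2
a=cv2.imread('pics/top1.png')[130:300,210:440]; b=cv2.imread('pics/scene1.png')[150:290,220:440]
cv2.imwrite('pics/t1z.png',cv2.resize(a,None,fx=3.4,fy=3.4,interpolation=cv2.INTER_CUBIC))
cv2.imwrite('pics/s1z.png',cv2.resize(b,None,fx=3.6,fy=3.6,interpolation=cv2.INTER_CUBIC))
from h import *
r=arm.read_camera('top');T=np.array(r['world_from_camera'])
for u,v,z in[(281,188,.034),(283,225,.06),(233,154,.05),(382,222,.1),(207,380,0),(217,160,.313),(217,270,.313),(66,270,.313),(66,160,.313)]: print(u,v,plane(r,T,u,v,z).round(3))
E
```

```text
281 188 [ 0.551 -0.244  0.034]
283 225 [ 0.441 -0.249  0.06 ]
233 154 [ 0.654 -0.106  0.05 ]
382 222 [ 0.44 -0.53  0.1 ]
207 380 [-0.004 -0.012  0.   ]
217 160 [ 0.595 -0.111  0.313]
217 270 [ 0.332 -0.108  0.313]
66 270 [0.343 0.248 0.313]
66 160 [0.605 0.252 0.313]
```

View pics/t1z.png

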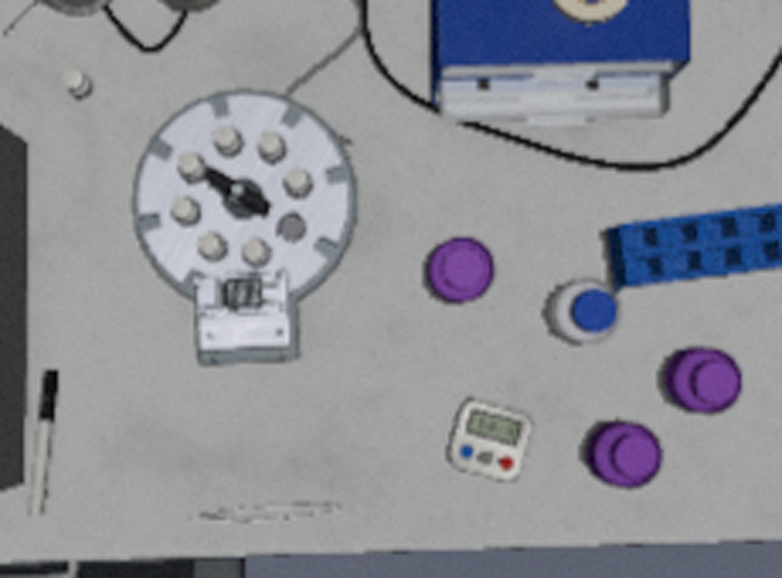

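View pics/s1z.png

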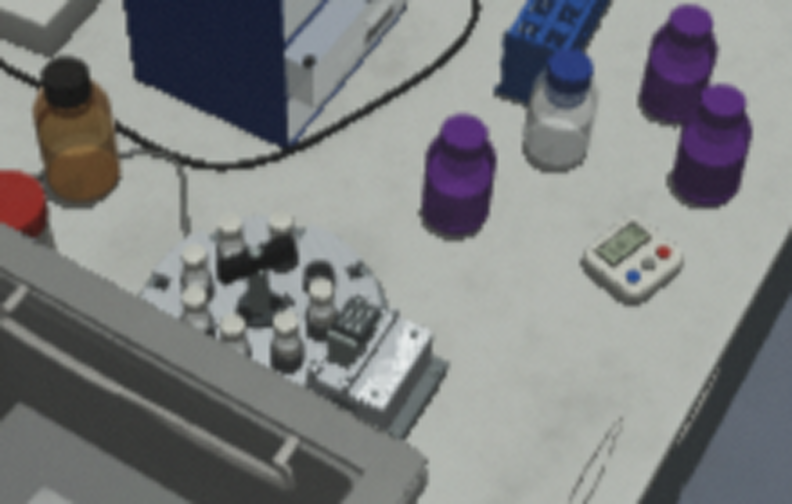

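>>> servo_tool(
  moves=[
    [[0,0,-0.06],0],
    [[0,0,-0.12],0],
    [[0,0,-0.18],0.15],
    [[-0.045,0.04,-0.2],0.3],
    [[-0.09,0.08,-0.2],0.45],
    [[-0.135,0.12,-0.2],0.6],
    [[-0.18,0.16,-0.2],0.75],
    [[-0.225,0.2,-0.2],0.9],
  ],
  hand=0,
)

```text
t: 1.2
ee_pos: [0.2989, 0.3007, 0.4225]
ee_rot: [3.142, -0.0, 0.377]
force: [1.6, 0.4, 0.7]
gripper_width: 0.0878
```

>>> servo_tool(
  moves=[
    [[0,0.06,0],0.12],
    [[0.002,0.12,0],0.24],
    [[0.004,0.18,0],0.36],
    [[0.006,0.24,0],0.48],
    [[0.008,0.3,0],0.6],
    [[0.01,0.36,0],0.72],
    [[0.012,0.42,0],0.84],
    [[0.012,0.48,0],0.95],
  ],
)

```text
t: 2.2
ee_pos: [0.489, -0.1404, 0.4225]
ee_rot: [-3.141, -0.0, -0.572]
force: [0.2, -0.4, 1.0]
gripper_width: 0.0877
```

```bash
python3 - <<'E'
from h import *
s,r=snap('wrist','w2.png');print(s['ee_pos'],s['ee_rot'])
E
```

```text
[ 0.48901059 -0.14039528  0.42249608] [-3.14136235e+00 -5.50246174e-05 -5.71885499e-01]
```

View pics/w2.png

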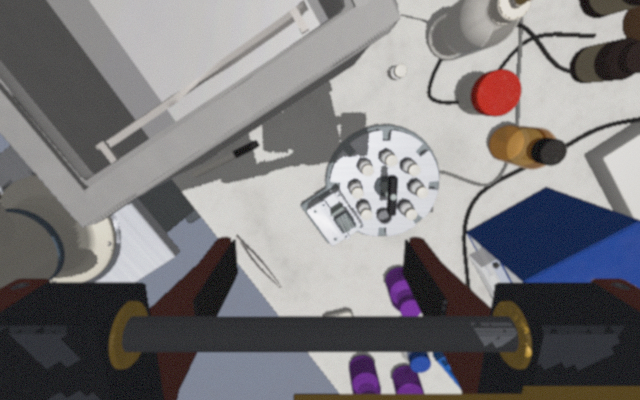

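>>> servo_tool(
  moves=[
    [[0.054,0.015,0],0],
    [[0.108,0.03,0],0],
    [[0.108,0.03,0.05],0],
    [[0.108,0.03,0.1],0],
    [[0.108,0.03,0.15],0],
    [[0.108,0.03,0.15],0],
    [[0.108,0.03,0.15],0],
    [[0.108,0.03,0.15],0],
  ],
  hand=80,
)

```text
t: 3.25
ee_pos: [0.5645, -0.2222, 0.2771]
ee_rot: [-3.141, -0.007, -0.568]
force: [1.4, -0.6, -0.0]
gripper_width: 0.0606
```

```bash
python3 - <<'E'
from h import *
s,r=snap('wrist','w3.png');print(s['ee_pos'],s['ee_rot'],s['gripper_width'])
E
```

```text
[ 0.56447492 -0.22222776  0.2771251 ] [-3.14071458 -0.00675109 -0.56790871] 0.06057653691466003
```

View pics/w3.png

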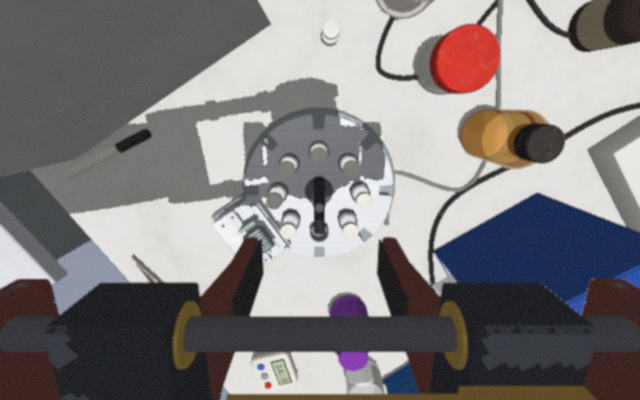

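```bash
python3 - <<'E'
import cv2
a=cv2.imread('pics/w3.png')[100:270,190:410]
cv2.imwrite('pics/w3z.png',cv2.resize(a,None,fx=3.5,fy=3.5,interpolation=cv2.INTER_CUBIC))
E
```

```text
(no output)
```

View pics/w3z.png

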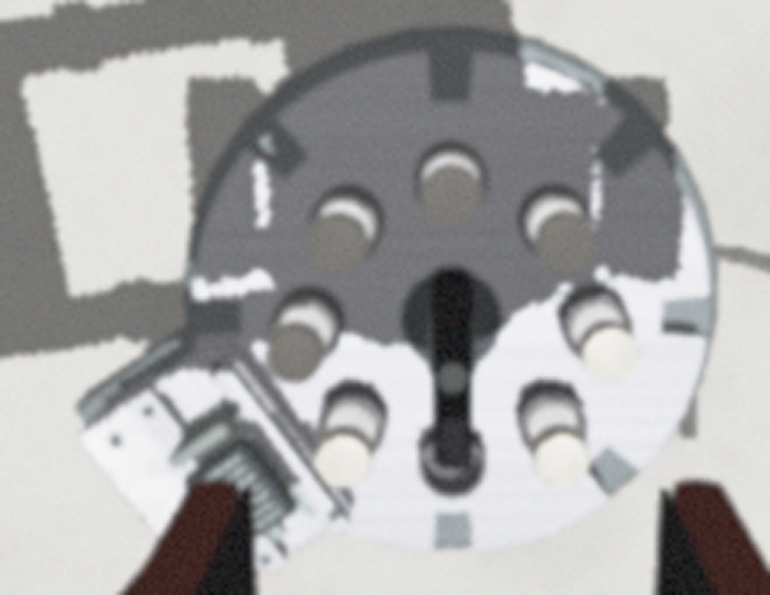

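```bash
cat >> h.py <<'E'
from scipy.spatial.transform import Rotation as R
def wT(s,r):
    T=np.eye(4);T[:3,:3]=R.from_euler('xyz',s['ee_rot']).as_matrix();T[:3,3]=s['ee_pos'];return T@np.array(r['T_tool_cam'])
E
python3 - <<'E'
from h import *
s={'ee_pos':[.56447,-.22223,.27713],'ee_rot':[-3.14071,-.00675,-.56791]};r=arm.read_camera('wrist');T=wT(s,r)
def P(u,v,z): return plane(r,T,190+u/3.5,100+v/3.5,z)
c=np.array([P(u,v,.084)[:2] for u,v in[(343,458),(298,350),(340,240),(451,197),(560,240),(610,350),(563,458)]])
print(c.round(4))
# circle fit
A=np.c_[2*c,np.ones(7)];x=np.linalg.lstsq(A,(c**2).sum(1),rcond=None)[0];ctr=x[:2];print('ctr',ctr,'rad',np.sqrt(x[2]+ctr@ctr))
an=np.unwrap(np.arctan2(*(c-ctr).T[::-1]));print(an.round(3),np.diff(an))
k=np.sign(np.diff(an)[0]); e=np.mean(an-k*np.pi/4*np.arange(1,8));print('empty dir',(e%(2*np.pi)))
sl=np.array([P(u,v,.034)[:2] for u,v in[(452,528),(612,470),(688,315),(632,142),(451,76),(278,148)]]);d=sl-ctr;print('slots',np.hypot(*d.T),np.arctan2(d[:,1],d[:,0])%(2*np.pi))
for n,u,v,z in[('barend1',452,440,.107),('barend0',452,280,.107),('knob',452,378,.107),('pad',242,482,.0855),('brkcorner',80,420,.054),('brk2',185,338,.054)]:
    p=P(u,v,z)[:2];print(n,p.round(4),np.round(p-ctr,4))
E
```

```text
[[ 0.5019 -0.253 ]
 [ 0.5103 -0.2153]
 [ 0.541  -0.1934]
 [ 0.5768 -0.2007]
 [ 0.5978 -0.2298]
 [ 0.593  -0.2683]
 [ 0.5617 -0.2914]]
ctr [ 0.55050902 -0.24283615] rad 0.04955227013693748
[-2.936 -3.742 -4.523 -5.27  -6.015 -6.824 -7.627] [-0.80547199 -0.78090567 -0.74679346 -0.74494587 -0.80915977 -0.80312995]
empty dir 4.148244044884536
slots [0.08192397 0.08333359 0.0839936  0.08673673 0.0831726  0.0839935 ] [4.14193005 4.93204542 5.71800366 0.21473188 1.00696084 1.79004086]
barend1 [ 0.5393 -0.2597] [-0.0112 -0.0168]
barend0 [ 0.5658 -0.2182] [0.0153 0.0246]
knob [ 0.5498 -0.2432] [-0.0007 -0.0004]
pad [ 0.4702 -0.2418] [-0.0804  0.0011]
brkcorner [ 0.4245 -0.2002] [-0.126   0.0426]
brk2 [ 0.4725 -0.196 ] [-0.078   0.0468]
```

```bash
python3 - <<'E'
from h import *
s=arm.sense();print(s['t'],s['ee_pos'],s['ee_rot'],s['joints'],s['joint_vel'])
E
```

```text
3.35 [ 0.56428592 -0.22212663  0.27594322] [-3.14089009 -0.00515542 -0.56801264] [-4.31104069e-01  1.22142589e-01  1.10264036e+00 -8.09267830e-06
  1.91160664e+00  1.36904037e-01] [ 0.00017489  0.00789315  0.02121385 -0.00151105 -0.00230435  0.00111892]
```

>>> servo_tool(
  moves=[
    [[-0.001,0.025,0.03],0],
    [[-0.001,0.025,0.07],0],
    [[-0.001,0.025,0.11],0],
    [[-0.001,0.025,0.14],0],
    [[-0.001,0.025,0.15],0],
    [[-0.001,0.025,0.15],0],
    [[-0.001,0.025,0.15],0],
    [[-0.001,0.025,0.15],0],
  ],
)

```text
t: 4.35
ee_pos: [0.5499, -0.2427, 0.1244]
ee_rot: [-3.141, -0.003, -0.568]
force: [-0.7, -0.3, -0.7]
gripper_width: 0.0604
```

```bash
python3 - <<'E'
from h import *
s,r=snap('wrist','w4.png');print(s['ee_pos'],s['ee_rot'],s['gripper_width'],s['force'])
E
```

```text
[ 0.54991404 -0.24266505  0.12444299] [-3.14132035e+00 -2.74334227e-03 -5.67967063e-01] 0.06038812202845947 [-0.73069126 -0.30111477 -0.672735  ]
```

View pics/w4.png

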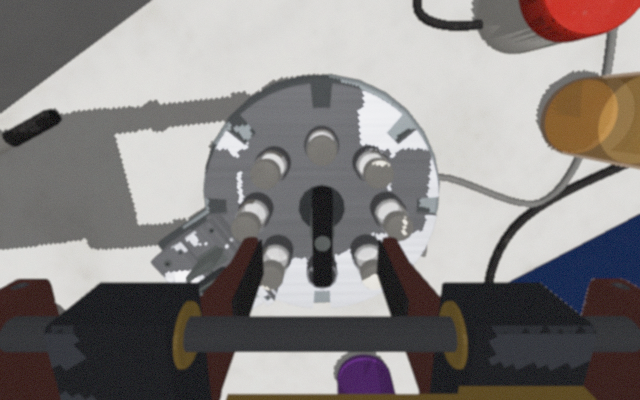

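>>> servo_tool(
  moves=[
    [[0,0,0.015],0],
    [[0,0,0.028],0],
    [[0,0,0.033],0],
    [[0,0,0.033],0],
    [[0,0,0.033],0],
    [[0,0,0.033],0],
    [[0,0,0.033],0],
    [[0,0,0.033],0],
  ],
)

```text
t: 5.4
ee_pos: [0.5493, -0.2424, 0.0898]
ee_rot: [-3.142, -0.0, -0.568]
force: [-0.2, -0.0, 0.6]
gripper_width: 0.0599
```

>>> servo_tool(
  moves=[
    [[0,0,0],0],
    [[0,0,0],0],
    [[0,0,0],0],
    [[0,0,0],0],
    [[0,0,0],0],
    [[0,0,0],0],
    [[0,0,0],0],
    [[0,0,0],0],
  ],
  hand=255,
  grip_force=25,
)

```text
t: 6.4
ee_pos: [0.551, -0.2435, 0.09]
ee_rot: [-3.141, -0.005, -0.568]
force: [7.9, -4.9, -2.9]
gripper_width: 0.0118
```

>>> servo_tool(
  moves=[
    [[0.001,0,0],0.13],
    [[0.001,0,0],0.28],
    [[0.001,0,0],0.43],
    [[0.001,0,0],0.58],
    [[0.001,0,0],0.73],
    [[0.001,0,0],0.85],
    [[0.001,0,0],0.92],
    [[0.001,0,0],0.93],
  ],
)

```text
t: 7.4
ee_pos: [0.5507, -0.2432, 0.09]
ee_rot: [-3.14, -0.001, -1.498]
force: [3.2, -1.2, 0.3]
gripper_width: 0.0122
```

```bash
python3 - <<'E'
from h import *
s,r=snap('wrist','w5.png');print(s['ee_pos'],s['ee_rot'],s['gripper_width'],s['force'])
a=cv2.imread('pics/w5.png')[40:300,120:500]
cv2.imwrite('pics/w5z.png',cv2.resize(a,None,fx=2.1,fy=2.1,interpolation=cv2.INTER_CUBIC))
s,r=snap('top','t5.png');a=cv2.imread('pics/t5.png')[140:260,210:370]
cv2.imwrite('pics/t5z.png',cv2.resize(a,None,fx=4,fy=4,interpolation=cv2.INTER_CUBIC))
E
```

```text
[ 0.55072254 -0.24317654  0.09000132] [-3.13989035e+00 -9.75086680e-04 -1.49785183e+00] 0.012246159825623193 [ 3.22735817 -1.18484282  0.29172165]
```

View pics/w5z.png

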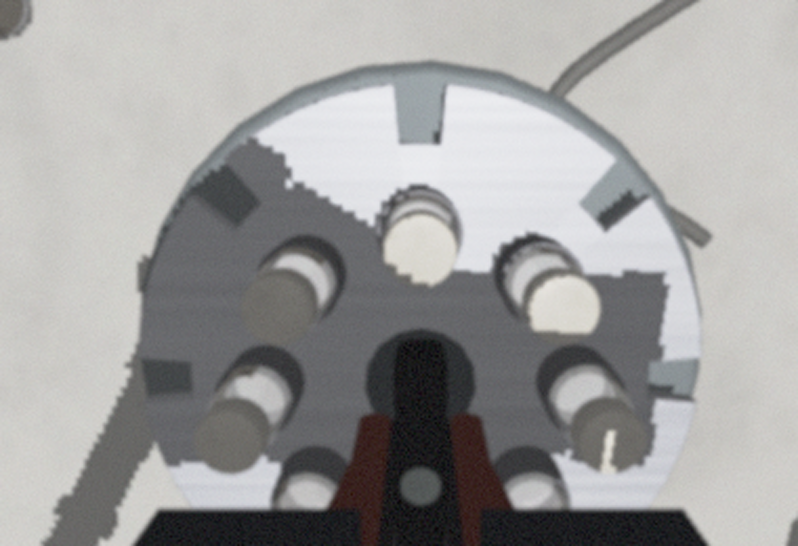

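View pics/t5z.png

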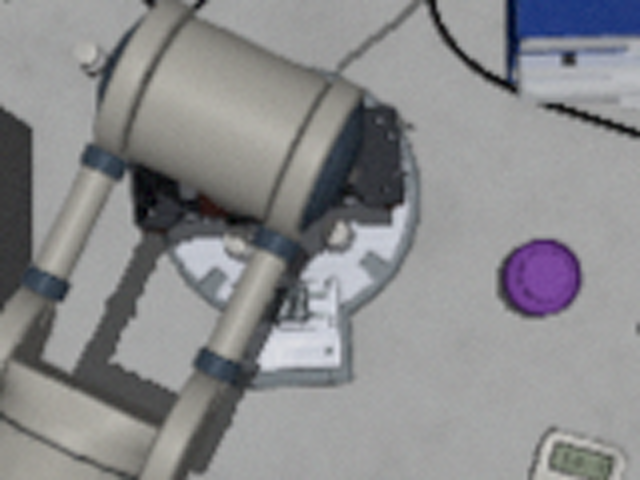

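>>> servo_tool(
  moves=[
    [[0,0,0],0],
    [[0,0,0],0],
    [[0,0,0],0],
    [[0,0,-0.02],0],
    [[0,0,-0.07],0],
    [[0,0.015,-0.12],0],
    [[0,0.03,-0.16],0],
    [[0,0.03,-0.16],0],
  ],
  hand=60,
)

```text
t: 8.5
ee_pos: [0.5207, -0.2458, 0.2564]
ee_rot: [-3.133, -0.006, -1.499]
force: [0.9, -0.8, -1.4]
gripper_width: 0.0676
```

```bash
python3 - <<'E'
from h import *
s,r=snap('wrist','w6.png');print(s['ee_pos'].tolist(),s['ee_rot'].tolist(),s['gripper_width'],s['force'],s['joint_vel'].round(3))
a=cv2.imread('pics/w6.png')[60:320,150:490]
cv2.imwrite('pics/w6z.png',cv2.resize(a,None,fx=2.3,fy=2.3,interpolation=cv2.INTER_CUBIC))
E
```

```text
[0.5207119480291563, -0.24579803779063852, 0.2564306140850236] [-3.1331236068422044, -0.005538748258534287, -1.4985649220744204] 0.067623880589243 [ 0.89837221 -0.78493015 -1.40919258] [ 0.01   0.047  0.08   0.005 -0.043  0.006]
```

View pics/w6z.png

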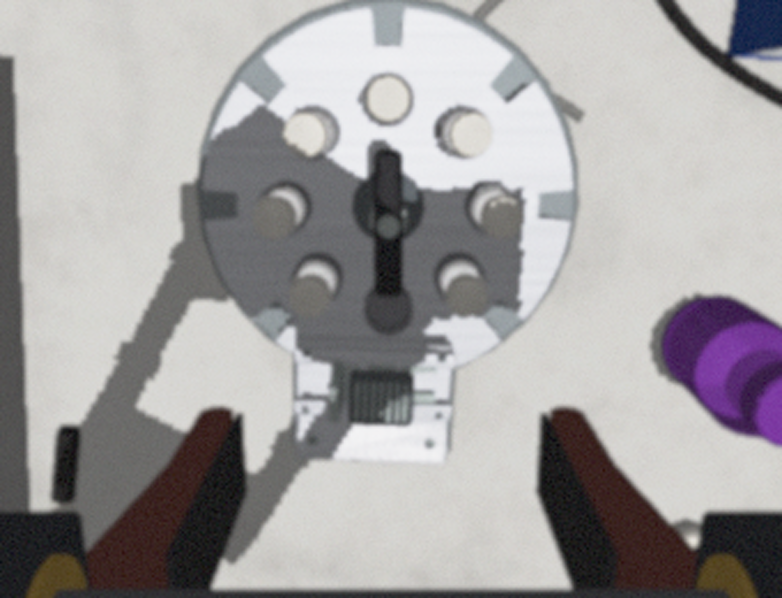

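```bash
python3 - <<'E'
from h import *
s={'ee_pos':[0.52071,-0.2458,0.25643],'ee_rot':[-3.13312,-.00554,-1.49856]};r=arm.read_camera('wrist');T=wT(s,r)
def P(u,v,z): return plane(r,T,150+u/2.3,60+v/2.3,z)[:2]
caps=[(312,293),(278,212),(310,133),(388,98),(466,133),(500,216),(464,293)]
c=np.array([P(u,v,.084) for u,v in caps])
A=np.c_[2*c,np.ones(7)];x=np.linalg.lstsq(A,(c**2).sum(1),rcond=None)[0];ctr=x[:2];print('ctr',ctr,np.sqrt(x[2]+ctr@ctr))
def e_of(c): an=np.unwrap(np.arctan2(*(c-ctr).T[::-1]));q=an+np.pi/4*np.arange(1,8);return q-np.pi
print('theta+psi caps',((e_of(c)+np.pi)%(2*np.pi)-np.pi).round(3))
sl=np.array([P(u,v,.034) for u,v in[(275,322),(220,206),(262,80),(388,25),(514,80),(558,206),(500,322)]])
print('slots',((e_of(sl)+np.pi)%(2*np.pi)-np.pi).round(3),np.hypot(*(sl-ctr).T))
for n,u,v,z in[('bl',300,457,.054),('br',445,462,.054),('tr',454,350,.054),('padL',351,397,.0855),('padR',412,398,.0855),('padT',381,372,.0855),('padB',381,423,.0855),('knob',388,227,.107),('empty',388,306,.052)]:
    p=P(u,v,z)-ctr;print(n,P(u,v,z).round(4),p.round(4))
E
python3 - <<'E'
import cv2
a=cv2.imread('pics/w6.png')[195:270,265:360]
cv2.imwrite('pics/w6zz.png',cv2.resize(a,None,fx=8,fy=8,interpolation=cv2.INTER_CUBIC))
E
```

```text
ctr [ 0.55099415 -0.24277493] 0.04827283577924109
theta+psi caps [0.075 0.038 0.047 0.076 0.102 0.067 0.059]
slots [0.094 0.092 0.09  0.073 0.055 0.05  0.04 ] [0.0850529  0.08367002 0.08346506 0.08241723 0.08333643 0.0844425
 0.08451439]
bl [ 0.4197 -0.2063] [-0.1313  0.0365]
br [ 0.4221 -0.2813] [-0.1289 -0.0385]
tr [ 0.483  -0.2802] [-0.068  -0.0375]
padL [ 0.4666 -0.2314] [-0.0844  0.0114]
padR [ 0.4681 -0.2595] [-0.0829 -0.0167]
padT [ 0.4797 -0.2443] [-0.0713 -0.0016]
padB [ 0.4547 -0.2461] [-0.0963 -0.0033]
knob [ 0.5494 -0.2426] [-0.0016  0.0002]
empty [ 0.5026 -0.246 ] [-0.0484 -0.0032]
```

View pics/w6zz.png

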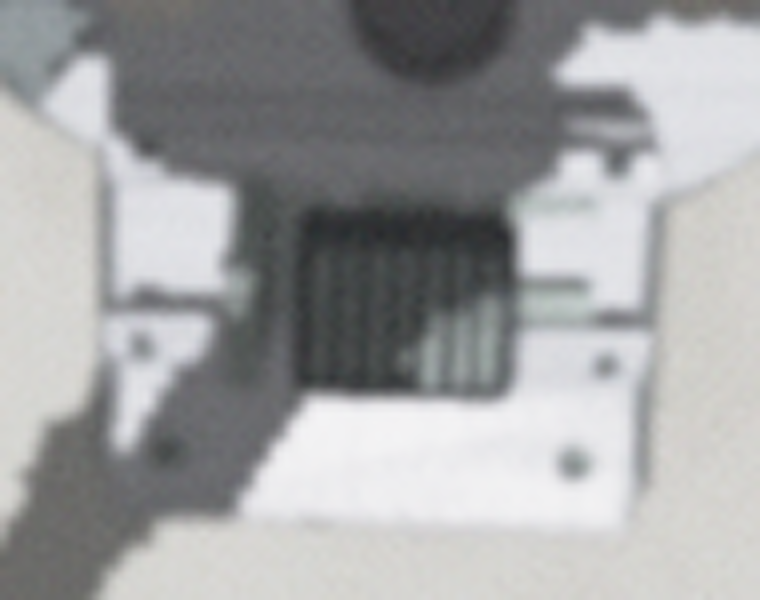

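>>> servo_tool(
  moves=[
    [[0,-0.03,0.02],0],
    [[0,-0.03,0.06],0],
    [[0,-0.03,0.1],0],
    [[0,-0.03,0.13],0],
    [[0,-0.03,0.15],0],
    [[0,-0.03,0.16],0],
    [[0,-0.03,0.16],0],
    [[0,-0.03,0.16],0],
  ],
)

```text
t: 9.6
ee_pos: [0.5507, -0.2432, 0.0912]
ee_rot: [-3.14, -0.001, -1.498]
force: [-1.2, -0.4, 0.5]
gripper_width: 0.0669
```

>>> servo_tool(
  moves=[
    [[0,0,0],0],
    [[0,0,0],0],
    [[0,0,0],0],
    [[0,0,0],0],
    [[0,0,0],0.02],
    [[0,0,0],0.037],
    [[0,0,0],0.037],
    [[0,0,0],0.037],
  ],
  hand=255,
  grip_force=25,
)

```text
t: 10.6
ee_pos: [0.5502, -0.2432, 0.0898]
ee_rot: [-3.141, -0.001, -1.535]
force: [-0.3, -1.8, 1.0]
gripper_width: 0.0118
```

>>> servo_tool(
  moves=[
    [[0,0,0],0],
    [[0,0,0],0],
    [[0,0,0],0],
    [[0,0,-0.02],0],
    [[0,0,-0.07],0],
    [[0,0.015,-0.12],0],
    [[0,0.03,-0.16],0],
    [[0,0.03,-0.16],0],
  ],
  hand=60,
)

```text
t: 11.6
ee_pos: [0.5207, -0.2447, 0.2565]
ee_rot: [-3.133, -0.005, -1.536]
force: [0.6, 0.4, -0.3]
gripper_width: 0.0672
```

```bash
python3 - <<'E'
from h import *
s,r=snap('wrist','w7.png');print(s['ee_pos'].tolist(),s['ee_rot'].tolist(),s['gripper_width'],s['force'],s['joint_vel'].round(3))
a=cv2.imread('pics/w7.png')[60:320,150:490]
cv2.imwrite('pics/w7z.png',cv2.resize(a,None,fx=2.3,fy=2.3,interpolation=cv2.INTER_CUBIC))
E
```

```text
[0.5207193320627392, -0.2446605192343412, 0.2564503556153445] [-3.132795448766807, -0.005258551076553486, -1.5355581104552027] 0.06718826336621411 [ 0.57138995  0.429004   -0.28188558] [ 0.008  0.048  0.079  0.006 -0.042  0.005]
```

View pics/w7z.png

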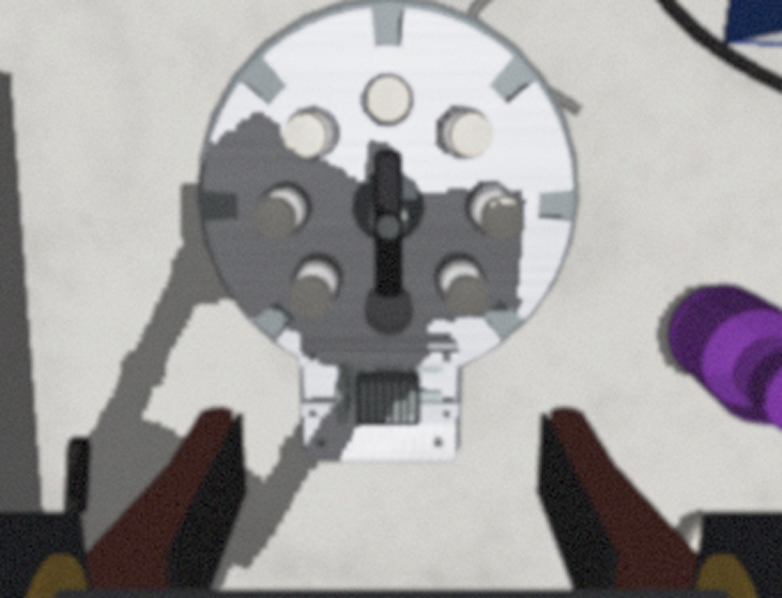

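>>> servo_tool(
  moves=[
    [[0.001,0.027,0.01],0],
    [[0.001,0.054,0.04],0],
    [[0.001,0.054,0.08],0],
    [[0.001,0.054,0.12],0],
    [[0.001,0.054,0.145],0],
    [[0.001,0.054,0.145],0],
    [[0.001,0.054,0.145],0],
    [[0.001,0.054,0.145],0],
  ],
  hand=255,
)

```text
t: 12.65
ee_pos: [0.4668, -0.2472, 0.1062]
ee_rot: [-3.14, -0.001, -1.535]
force: [0.2, 0.6, 0.9]
gripper_width: 0.0004
```

>>> servo_tool(
  moves=[
    [[0,0,0],0],
    [[0,0,0],0],
    [[0,0,0],0],
    [[0,0,0],0],
    [[0,0,0],0],
    [[0,0,0],0],
    [[0,0,0],0],
    [[0,0,0],0],
  ],
)

```text
t: 13.65
ee_pos: [0.4661, -0.2469, 0.1046]
ee_rot: [3.142, -0.0, -1.535]
force: [0.4, 0.2, 0.6]
gripper_width: 0.0006
```

```bash
python3 - <<'E'
from h import *
s,r=snap('wrist','w8.png');print(s['ee_pos'].tolist(),s['ee_rot'].tolist(),s['gripper_width'],s['force'],s['joint_vel'].round(3))
c=np.array([.5507,-.2430]);a=.035;M=np.array([[np.cos(a),-np.sin(a)],[np.sin(a),np.cos(a)]])
print('tcp in stand',M.T@(s['ee_pos'][:2]-c))
a=cv2.imread('pics/w8.png')[120:400,170:470]
cv2.imwrite('pics/w8z.png',cv2.resize(a,None,fx=2.1,fy=2.1,interpolation=cv2.INTER_CUBIC))
s,r=snap('scene','s8.png');a=cv2.imread('pics/s8.png')[170:290,220:400]
cv2.imwrite('pics/s8z.png',cv2.resize(a,None,fx=4,fy=4,interpolation=cv2.INTER_CUBIC))
E
```

```text
[0.46614351878003824, -0.2468729224678646, 0.1046137938082165] [3.1415814610390873, -8.31225369135602e-06, -1.5349997484799107] 0.0006421176859360225 [0.36244406 0.21756929 0.57659454] [ 0.    -0.002 -0.001 -0.001  0.001 -0.001]
tcp in stand [-0.08464022 -0.00091168]
```

View pics/w8z.png

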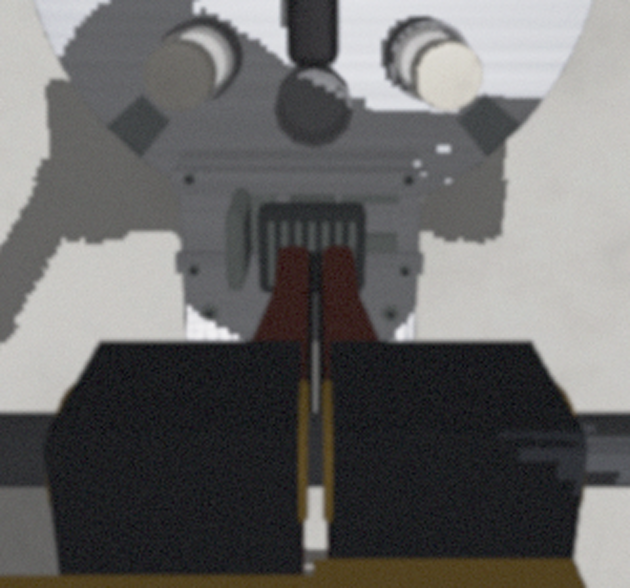

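View pics/s8z.png

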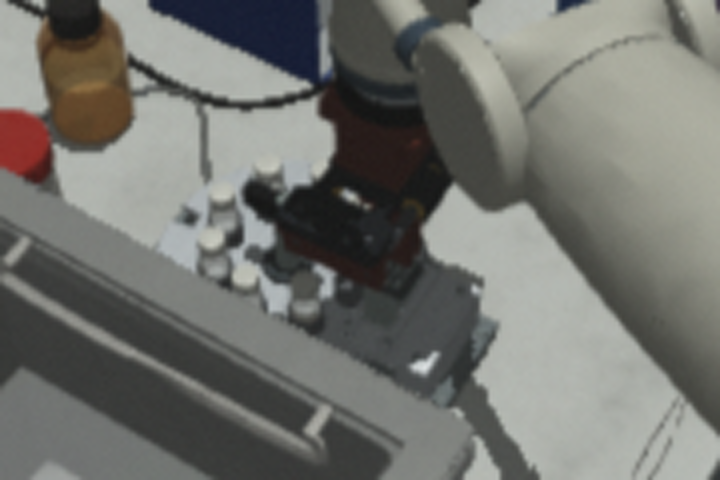

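>>> servo_tool(
  moves=[
    [[0,0,0.008],0],
    [[0,0,0.015],0],
    [[0,0,0.02],0],
    [[0,0,0.024],0],
    [[0,0,0.028],0],
    [[0,0,0.031],0],
    [[0,0,0.034],0],
    [[0,0,0.034],0],
  ],
)

```text
t: 14.75
ee_pos: [0.466, -0.2468, 0.072]
ee_rot: [-3.142, -0.0, -1.535]
force: [-4.6, 2.6, 9.2]
gripper_width: 0.0008
```

>>> servo_tool(
  moves=[
    [[0,0,0.001],0],
    [[0,0,0.002],0],
    [[0,0,0.002],0],
    [[0,0,0.002],0],
    [[0,0,0.002],0],
    [[0,0,0.002],0],
    [[0,0,0.002],0],
    [[0,0,0.002],0],
  ],
)

```text
t: 15.75
ee_pos: [0.466, -0.2468, 0.0704]
ee_rot: [-3.141, -0.0, -1.535]
force: [-5.7, 2.1, 10.3]
gripper_width: 0.0003
```

>>> servo_tool(
  moves=[
    [[0,0,0.001],0],
    [[0,0,0.001],0],
    [[-0.003,0,0.001],0],
    [[-0.006,0,0.001],0],
    [[-0.009,0,0.001],0],
    [[-0.012,0,0.001],0],
    [[-0.015,0,0.001],0],
    [[-0.015,0,0.001],0],
  ],
)

```text
t: 16.75
ee_pos: [0.4671, -0.2351, 0.071]
ee_rot: [-3.136, -0.008, -1.536]
force: [-1.0, -6.4, 9.8]
gripper_width: 0.0006
```

```bash
python3 - <<'E'
from h import *
s,r=snap('wrist','w9.png');print(s['ee_pos'].tolist(),s['force'],s['wrist_torque'])
a=cv2.imread('pics/w9.png')[120:400,170:470]
cv2.imwrite('pics/w9z.png',cv2.resize(a,None,fx=2.1,fy=2.1,interpolation=cv2.INTER_CUBIC))
E
```

```text
[0.46714897675485456, -0.23505685547295896, 0.07101803645769654] [-0.97896374 -6.42673631  9.77785356] [-1.32730693  0.27753804 -0.01382061]
```

View pics/w9z.png

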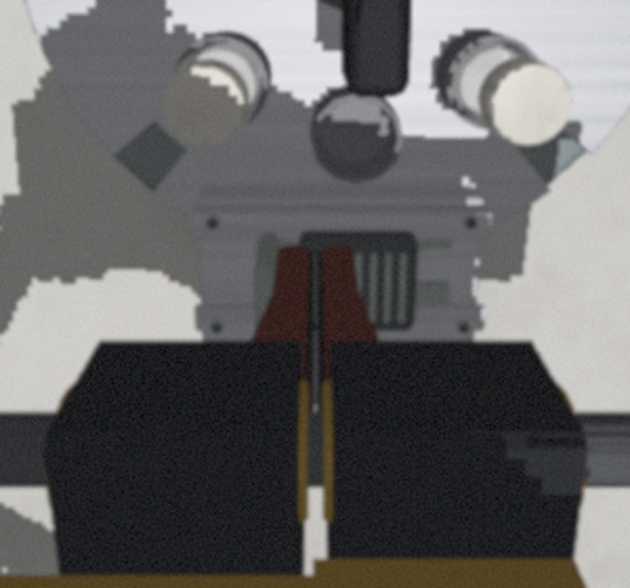

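>>> servo_tool(
  moves=[
    [[-0.002,0,0.001],0],
    [[-0.004,0,0.001],0],
    [[-0.006,0,0.001],0],
    [[-0.008,0,0.001],0],
    [[-0.01,0,0.001],0],
    [[-0.011,0,0.001],0],
    [[-0.012,0,0.001],0],
    [[-0.012,0,0.001],0],
  ],
)

```text
t: 17.8
ee_pos: [0.4665, -0.2217, 0.0687]
ee_rot: [-3.137, -0.004, -1.536]
force: [1.1, -4.9, 5.9]
gripper_width: 0.0005
```

```bash
python3 - <<'E'
from h import *
s,r=snap('wrist','w10.png');print(s['ee_pos'].tolist(),s['force'],s['wrist_torque'])
a=cv2.imread('pics/w10.png')[120:400,170:470]
cv2.imwrite('pics/w10z.png',cv2.resize(a,None,fx=2.1,fy=2.1,interpolation=cv2.INTER_CUBIC))
E
```

```text
[0.466496160157072, -0.22167603300067523, 0.06867444778635436] [ 1.09798728 -4.87571233  5.88785295] [-0.66610054 -0.07503652 -0.01313213]
```

View pics/w10z.png

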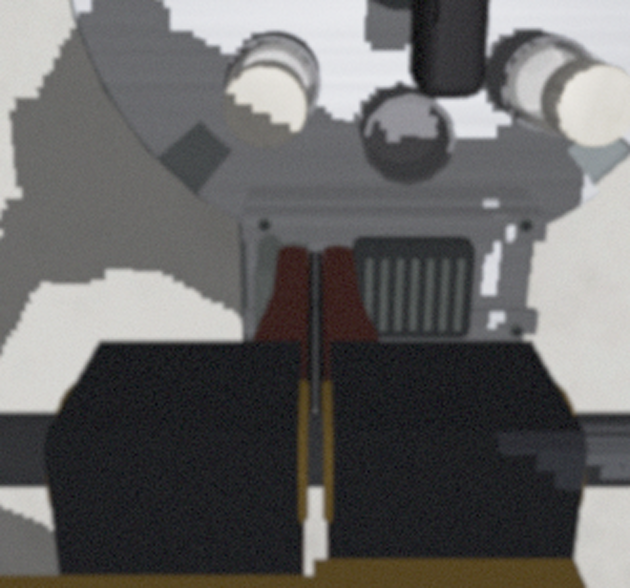

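>>> servo_tool(
  moves=[
    [[-0.001,0,-0.001],0],
    [[-0.002,0,-0.002],0],
    [[-0.003,0,-0.002],0],
    [[-0.003,0,-0.002],0],
    [[-0.003,0,-0.002],0],
    [[-0.004,0,-0.002],0],
    [[-0.004,0,-0.002],0],
    [[-0.004,0,-0.002],0],
  ],
)

```text
t: 18.85
ee_pos: [0.4661, -0.2206, 0.0688]
ee_rot: [-3.138, -0.009, -1.538]
force: [6.0, -16.4, -5.2]
gripper_width: 0.0004
```

>>> servo_tool(
  moves=[
    [[0.002,0,0],0],
    [[0.003,0,0],0],
    [[0.003,0,-0.005],0],
    [[0.003,0,-0.015],0],
    [[0.003,0,-0.04],0],
    [[0.003,0,-0.08],0],
    [[0.003,-0.02,-0.13],0],
    [[0.003,-0.03,-0.18],0],
  ],
)

```text
t: 19.85
ee_pos: [0.4955, -0.2177, 0.2495]
ee_rot: [3.141, 0.0, -1.535]
force: [0.3, -0.2, 0.2]
gripper_width: 0.0005
```

>>> servo_tool(
  moves=[
    [[0.01,-0.02,-0.01],0],
    [[0.023,-0.026,-0.01],0],
    [[0.023,-0.026,-0.01],0],
    [[0.023,-0.026,-0.01],0],
    [[0.023,-0.026,-0.01],0],
    [[0.023,-0.026,-0.01],0],
    [[0.023,-0.026,-0.01],0],
    [[0.023,-0.026,-0.01],0],
  ],
  hand=60,
)

```text
t: 20.85
ee_pos: [0.5219, -0.2398, 0.2587]
ee_rot: [-3.141, -0.0, -1.535]
force: [-0.1, -0.9, 0.3]
gripper_width: 0.0672
```

```bash
python3 - <<'E'
from h import *
s,r=snap('wrist','w11.png');print(s['ee_pos'].tolist(),s['ee_rot'].tolist(),s['force'])
a=cv2.imread('pics/w11.png')[60:320,150:490]
cv2.imwrite('pics/w11z.png',cv2.resize(a,None,fx=2.3,fy=2.3,interpolation=cv2.INTER_CUBIC))
s,r=snap('top','t11.png');a=cv2.imread('pics/t11.png')[130:300,210:440]
cv2.imwrite('pics/t11z.png',cv2.resize(a,None,fx=3.4,fy=3.4,interpolation=cv2.INTER_CUBIC))
E
```

```text
[0.5218839957333552, -0.23979082065149926, 0.25873332991077547] [-3.1414482816851805, -7.564184260466789e-05, -1.5349477237517941] [-0.05848834 -0.91089559  0.25378393]
```

View pics/w11z.png

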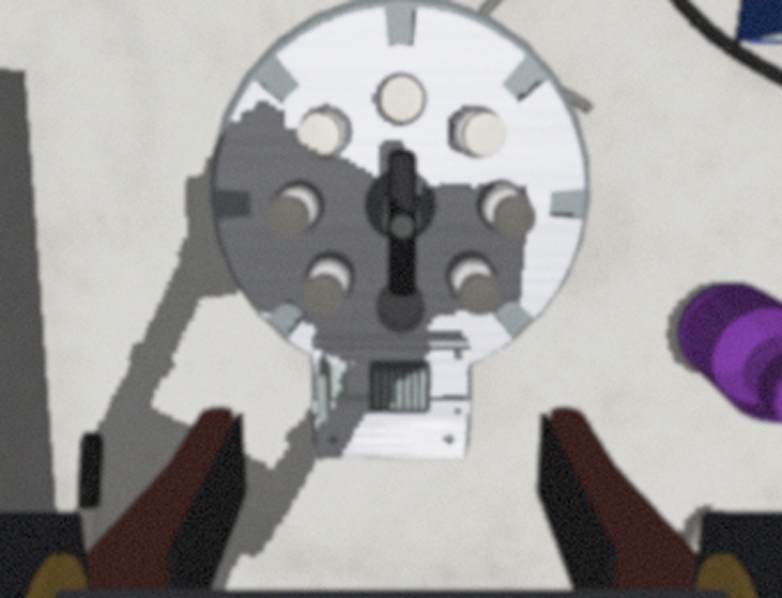

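View pics/t11z.png

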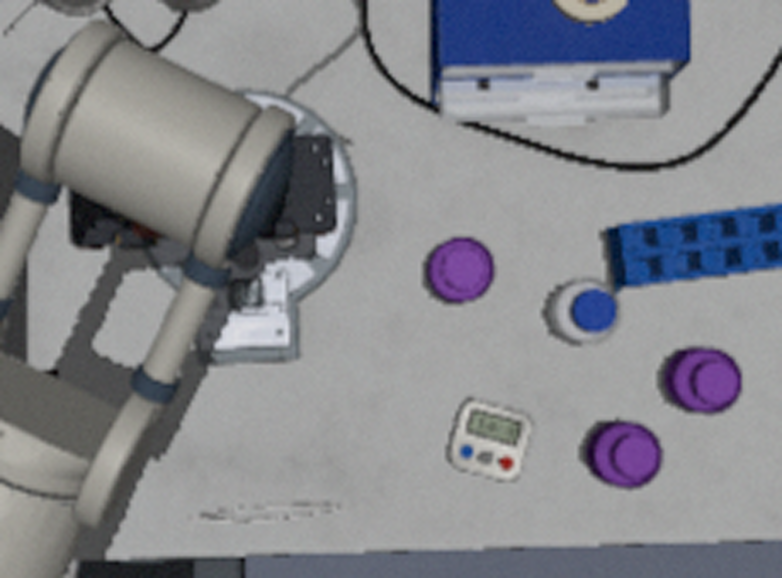

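```bash
python3 - <<'E'
from h import *
s={'ee_pos':[0.52188,-0.23979,0.25873],'ee_rot':[-3.14145,-.00008,-1.53495]};r=arm.read_camera('wrist');T=wT(s,r)
c=np.array([.5507,-.2430]);a=.035;M=np.array([[np.cos(a),-np.sin(a)],[np.sin(a),np.cos(a)]])
for y in(.034,.018):
  for z in(.086,): print('tab face',y,[(2.3*(proj(r,T,np.append(c+M@np.array([x,y]),z))-[150,60])).round(0).tolist() for x in(-.072,-.096)])
for z in(.0855,.0725): print('pad',z,[(2.3*(proj(r,T,np.append(c+M@np.array(q),z))-[150,60])).round(0).tolist() for q in[(-.071,.015),(-.071,-.015),(-.097,.015),(-.097,-.015)]])
E
python3 - <<'E'
import cv2
a=cv2.imread('pics/w11.png')[195:270,265:360]
cv2.imwrite('pics/w11zz.png',cv2.resize(a,None,fx=8,fy=8,interpolation=cv2.INTER_CUBIC))
E
```

```text
tab face 0.034 [[328.0, 373.0], [329.0, 421.0]]
tab face 0.018 [[363.0, 373.0], [363.0, 421.0]]
pad 0.0855 [[369.0, 370.0], [434.0, 370.0], [370.0, 422.0], [433.0, 422.0]]
pad 0.0725 [[370.0, 361.0], [433.0, 361.0], [370.0, 412.0], [432.0, 412.0]]
```

View pics/w11zz.png

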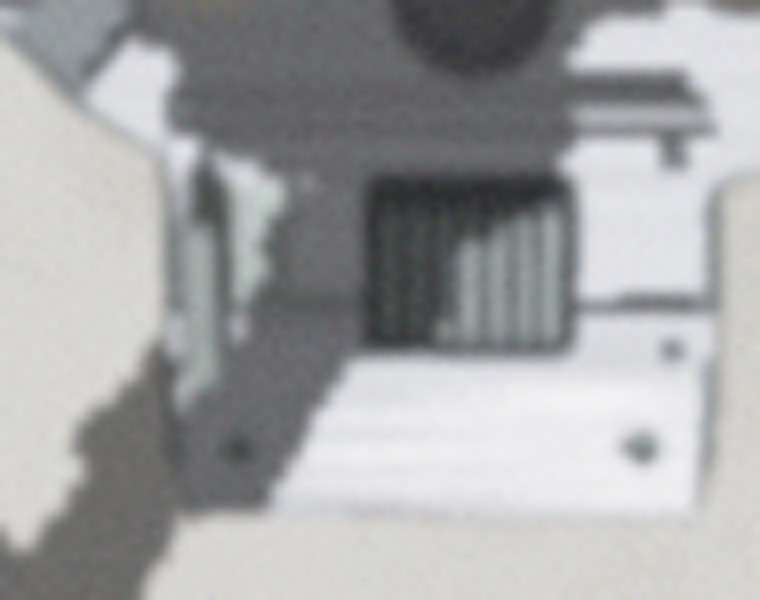

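>>> servo_tool(
  moves=[
    [[0,0,-0.05],0],
    [[0,0,-0.1],0],
    [[0,0,-0.13],0],
    [[0.02,0.02,-0.13],0],
    [[0.04,0.04,-0.13],0],
    [[0.04,0.04,-0.13],0],
    [[0.04,0.04,-0.13],0],
    [[0.04,0.04,-0.13],0],
  ],
)

```text
t: 22.0
ee_pos: [0.4839, -0.2807, 0.3885]
ee_rot: [3.142, 0.0, -1.534]
force: [-0.1, -0.5, 0.5]
gripper_width: 0.0673
```

```bash
python3 - <<'E'
from h import *
s,r=snap('wrist','w12.png');print(s['force'])
s,r=snap('top','t12.png')
E
```

```text
[-0.12355707 -0.53722     0.50936168]
```

View pics/w12.png

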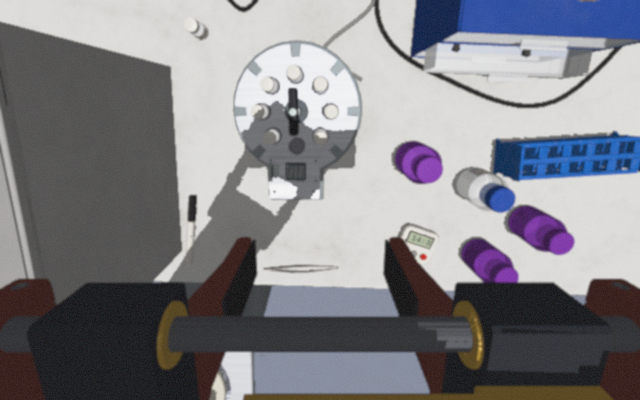

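View pics/t12.png

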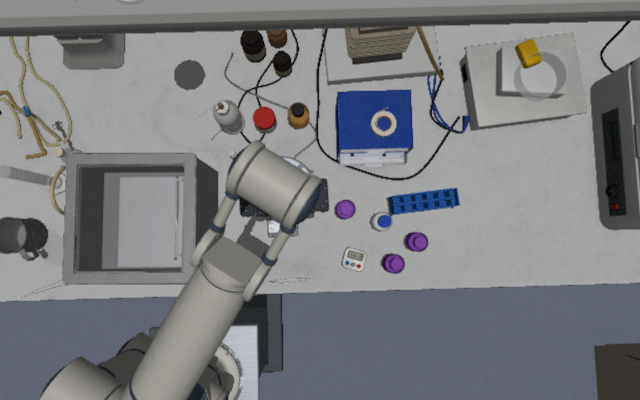

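The wrist view shows the spare vial standing at (195,28) and the blue-capped bottle standing at (490,192). The empty socket at (296,145) is in line with the lock pad at (295,171).

```bash
python3 -c "
from cell import arm
print(arm.finish_job())"
```

```text
the job is handed in; nothing more can be done
None
```

The carousel is locked with its empty socket at the lock post, and I handed the job in at about 22 s.

I gripped the T-handle and turned the carousel clockwise 0.93 rad. A check picture showed it about 0.04 rad short, so I gripped again and turned 0.037 rad more. With the fingers closed I pressed the plunger down about 14.5–15 mm (about 10 N). I then drew the fingertip along stand +y against the tab until the keeper hit its end stop, where the force rose to about 16 N.

**Last checks, with the arm lifted clear:**
- **Alignment:** the empty socket lines up with the thumb pad and the plunger went fully into its slot.
- **Plunger:** the pad stayed at z ≈ 72.5 mm, pressed about 13 mm, so it is trapped.
- **Keeper:** the tab face is at y ≈ +34 mm, which is fully across.
- **Bystanders:** the spare vial and the blue-capped bottle are both standing, and the wrist force was near zero.

Early estimates of the stand's rotation ranged from about 0.02 to 0.09 rad. I used 0.035, and the later picture confirmed it. None of the final checks failed or disagreed.

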